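# Set the mandoline's food holder flat on the sloped run-up plate

## Task

Lift the food holder, with the half potato on its prongs, off the chopping board by its round knob and lay the potato's cut face flat on the sloping run-up plate of the mandoline, above the blade, with the holder's two side lips over the mandoline's side runners. Keep it flush with the slope and push the sprung holder about a centimetre down, ready for the first slice, and finish while still gripping and pressing it there: do not let go, do not slide it onto the blade, and leave the other things where they are.

Things in the scene. Friction and masses are not known exactly. Their poses are not given: they have to be found in the camera images.
- holder: Loose food holder (hand guard), grey plastic, about 190 g with its potato, standing on the potato's cut face on the board. Origin: centre of the cut face (spring out); z up, x along, y across (a half turn about z is the same). Flange 98 (x) x 126 (y) mm, 30-35 mm above the origin; a 3 mm lip hangs down each long side: inner faces y = +-60 mm, lower edges 6 mm above the origin plane
- knob (a point): the place to grip the holder, 84 mm above the holder's origin, same axes: the middle of its black ribbed round knob, an upright cylinder of diameter 34 mm reaching from 22 mm below this point to 21 mm above it. Below the knob a domed housing widens to a radius of 36 mm
- cut_face (a point): centre of the potato's flat cut face, 53 mm in diameter, facing down; its axes are parallel to the holder's. The half potato sits under the holder's flange on sprung prongs and moves only along the holder's z
- potato (a joint): how far the potato is pushed up into the holder against the spring, m: 0 = out (hanging free or standing), 0.020 = pushed fully in. It starts to give at 3 N and takes 6 N at 10 mm, 9 N at 20 mm
- run_up (a point): centre of the upper face of the run-up plate, the flat steel upper half of the mandoline's deck, 130 mm long, 94 mm wide between the side runners. x points up the slope (roughly away from the robot), y across, z square to the plate. The slope differs from run to run, 14 to 25 degrees, and is held stiffly by the fold-out leg
- blade (a point): middle of the blade's edge, which lies across the deck below the run-up plate, 69 mm down the slope from the plate's centre and 3 mm above it; same axes as run_up
- runner (a point): middle of the top edge of the left side runner (towards +y), beside the plate's centre; same axes as run_up. The two runners are straight bars 8 mm wide, outer faces 55 mm either side of the deck's middle; they rise 8 mm above the plate, reach 14 mm below it and go from 205 mm below the plate's centre to 70 mm above it, where a flush end bar and a loop handle (to 114 mm) follow
- mandoline: the mandoline, fixed to the worktop by the suction cups of its low end; origin on the worktop under its round rubber foot bar, x towards its high end. 122 mm wide, about 310 mm long; the centre of the run-up plate is 200 mm up the slope from the foot bar's axis, which is 10 mm above the worktop
- board: wooden chopping board, fixed, 250 (x) x 200 (y) x 18 mm thick; origin at worktop height under the middle of its edge nearest the robot, z up. Board and mandoline stand side by side, either on the left
- other_half: the other half of the potato, cut side down at the board's far end, 56 mm across and 33 mm high, origin under its centre; to be left alone
- onion: onion on the worktop, 82 mm across, 94 mm high, origin under its centre; to be left alone
- salt_shaker: glass salt shaker with a grey top on the worktop, 44 mm across, 90 mm high, origin under its centre; to be left alone

How it is judged:
By the outcome, as a careful person would: the job done as asked, in the order asked, and still so for the second after the job is handed in, while the arm keeps its last pose, push and grip.
It also fails if it takes over 40 s, if anything falls off the work surface, if the arm or the gripper's body presses on something with over 40 N, if the wrist force passes 120 N, or if a joint passes its speed limit or range.

## Robot

A 6-joint arm with a two-finger parallel gripper is mounted at the origin on a cart in front of the work surface, level with it; the furniture and walls round the work are solid. World frame = base frame: x ahead of the robot, y to its left, z up, the work surface at z = 0. Lengths are in mm, angles in rad, forces in N, time in s.
With the tool pointing down it reaches from about 350 to 975 mm from the base axis. Payload 7.1 kg.
Tool frame: the origin (TCP) lies midway between the tips of the shut fingers; the grasp point (between the pads) lies 19 mm behind it (ctrl.grasp_offset is the distance from the TCP to the grasp point, in mm); z points along the fingers, y is the line along which they close (so a half turn about z gives the same grasp; the last joint's range is limited). The gripper opens to 88 mm and grips with 3 to 60 N. Pads are 20 mm wide; open, the fingers measure 115 mm over their backs; the gripper's body (75 mm by 178 mm) begins 61 mm behind the grasp point.
Start: joints at [1.265, 0.423, 1.63, -0, 1.089, -0.019], TCP at [176.771, 599.464, 222.675] pointing down, gripper open.
Joint ranges: [-3, 3], [-0.9, 2.11], [0.09, 2.58], [-1.31, 4.45], [0.11, 2.69], [-2.54, 2.54]. Speed limits (rad/s): [2.39, 2.39, 3.01, 3.14, 3.14, 3.14].

## Interface

Orientations are given as a rotation vector (axis times angle).
In Python, from workcell import sensors, viewer, ctrl gives the robot as it stands. The module is installed in compiled form; this text tells all that it offers.
- The arm moves only by the shell command python3 -m handwheel 'ROWS'. ROWS is JSON, a list of rows, each a list of 7 numbers: the shift along the tool's x, y, z in mm, then the turn, a rotation vector about the tool's x, y, z in rad, then the closure, from 0 (fully open) to 1 (shut). In form: [[x, y, z, rx, ry, rz, jaw], ...]. A call has 1 to 10 rows; each row shifts and turns the commanded pose from where the row before left it, along the tool's axes as they then stand; what a row does not reach is not made up. A row lasts 1/8 s, in which the tool goes at most 62.5 mm and 10.7 degrees, less where a joint would pass 70% of its speed; a pose out of reach is approached as far as the arm can. A call is refused whole if a number of a shift passes 62.5 or a number of a turn 0.188, either way. A call with a gripper value outside its range is refused whole. The fingers move at their own pace and stop on an object; the grip force is fixed at half the most. Time passes only in rows, so rows that do not move let the fingers close. It gives the time, the measured TCP pose, the force, the opening and the grip force at its end, in the units of the state.
- sensors.get_obs(): the state, without advancing time (a new reading comes with each control period).
- viewer.get_image(name): name is "scene" or "side" or "wrist"; returns a dict with "frame" (420x560x3 uint8, blue, green, red), "fov_y" (degrees; the focal length in pixels is half the picture's height over the tangent of half this angle, whatever the lens; pixels are square), "cx", "cy" (the principal point, pixels), "distortion" ([k1, k2, p1, p2, k3] as OpenCV has them; the pictures are not rectified), "R" (3x3) and "t" (3): a world point X has camera coordinates R X + t. Camera axes: x right, y down, z forward; pixel columns grow to the right and rows downward; lengths in mm; the calibration is good to about 2 mm. A picture is of the moment at which its call begins. There is no depth.
- ctrl.close_job(): hands the job in; it is judged then, once.
The state is a dict: "t": time; "qpos": joint angles; "qvel": joint speeds; "joint_torque": joint torques, N m; "ee_pos": TCP position; "orientation": TCP orientation; "ft_force": force on the tool from outside, world axes, zero at the start; "moment": the same for the moment, N m; "width": finger opening in mm; "grasp_force": force on a finger pad.
Only numpy, scipy, OpenCV 4.12 (cv2) and the standard library are available. Lean on these libraries where they do the work, as an engineer would, in place of code of your own. Each camera call takes 0.05 s, during which the arm holds its last target. There are 200 camera calls.

## Working session

There is one attempt and no reset: what is moved stays moved. The work goes in short steps, Python scripts to look and compute and a shell command to move; the robot and the scene stay as the last step left them, time stands still between calls to the robot, and variables do not carry over. Pictures are saved under pics/ and viewed, at most 10 in all, crops included, and the job is handed in when it is done.

```bash
mkdir -p pics; cat > h.py <<'E'
import numpy as np, cv2
from workcell import sensors, viewer, ctrl
from scipy.spatial.transform import Rotation as Ro
import pickle
def grab(n,tag):
    d=viewer.get_image(n); cv2.imwrite(f'pics/{tag}.png',d['frame']); pickle.dump(d,open(f'pics/{tag}.pkl','wb')); return d
def load(tag): return pickle.load(open(f'pics/{tag}.pkl','rb'))
def K(d):
    f=d['frame'].shape[0]/2/np.tan(np.radians(d['fov_y'])/2)
    return np.array([[f,0,d['cx']],[0,f,d['cy']],[0,0,1.]])
def ray(d,uv):
    uv=np.array(uv,float).reshape(-1,1,2)
    n=cv2.undistortPoints(uv,K(d),np.array(d['distortion'],float)).reshape(-1,2)
    R=np.array(d['R']);t=np.array(d['t'])
    dirs=np.c_[n,np.ones(len(n))]@R
    return -R.T@t, dirs/np.linalg.norm(dirs,axis=1)[:,None]
def onz(d,uv,z):
    o,v=ray(d,uv); return o+v*((z-o[2])/v[:,2])[:,None]
def tri(d1,uv1,d2,uv2):
    o1,v1=ray(d1,uv1);o2,v2=ray(d2,uv2);out=[]
    for a,b in zip(v1,v2):
        s=np.linalg.lstsq(np.c_[a,-b],o2-o1,rcond=None)[0]
        p,q=o1+a*s[0],o2+b*s[1]; out.append(np.r_[(p+q)/2,np.linalg.norm(p-q)])
    return np.array(out)
def proj(d,X):
    return cv2.projectPoints(np.array(X,float).reshape(-1,3),cv2.Rodrigues(np.array(d['R'],float))[0],np.array(d['t'],float),K(d),np.array(d['distortion'],float))[0].reshape(-1,2)
E
python3 - <<'E'
from h import *
np.set_printoptions(precision=3,suppress=True)
for n in ('scene','side','wrist'):
    d=grab(n,n+'0'); print(n,-np.array(d['R']).T@d['t'],np.array(d['R'])[2],d['fov_y'])
o=sensors.get_obs();print(o)
a=cv2.imread('pics/scene0.png');b=cv2.imread('pics/side0.png')
E
```

```text
scene [-317.987 -113.672  601.139] [ 0.853 -0.049 -0.519] 51.28194647922222
side [-388.931   44.736 1096.65 ] [ 0.653 -0.157 -0.741] 46.23474957238278
wrist [110.653 620.026 384.968] [ 0.244 -0.074 -0.967] 58.3227752495778
{'t': 0.15, 'qpos': array([ 1.265,  0.424,  1.63 , -0.   ,  1.089, -0.019]), 'qvel': array([-0.002, -0.001, -0.001, -0.001, -0.001,  0.   ]), 'joint_torque': array([ -0.   , -54.498, -27.392,   0.064,   0.02 ,  -0.   ]), 'ee_pos': array([176.659, 599.059, 222.075]), 'orientation': array([-0.449, -3.109,  0.002]), 'ft_force': array([ 1.161,  0.275, -0.768]), 'moment': array([0.009, 0.003, 0.017]), 'grasp_force': 0.0, 'width': 88.04845023723479}
```

View pics/scene0.png

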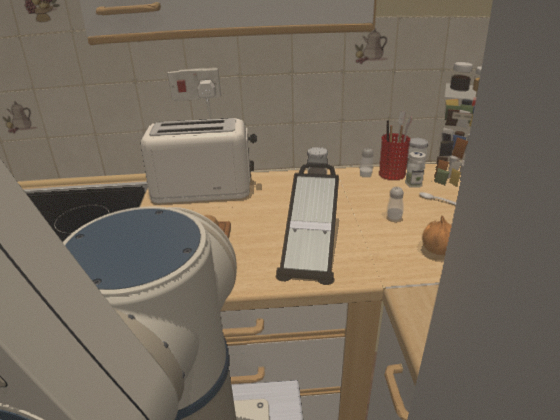

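View pics/side0.png

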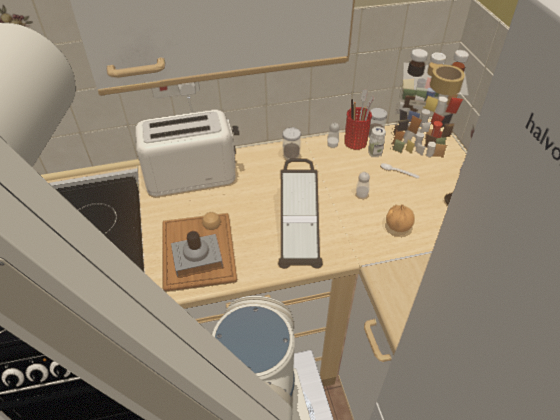

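The scene view shows the mandoline (deck centre around 312,215) but hides the board. The side view shows the board (200,250), the holder with its knob at (194,240), the mandoline (300,215) and the other half (211,219). I'll enlarge both for exact pixels.

```bash
python3 - <<'E'
from h import *
a=load('side0')['frame'][150:300,150:345]; b=load('scene0')['frame'][155:290,265:350]
cv2.imwrite('pics/c1.png',cv2.resize(a,None,fx=4,fy=4,interpolation=cv2.INTER_CUBIC))
cv2.imwrite('pics/c2.png',cv2.resize(b,None,fx=4,fy=4,interpolation=cv2.INTER_CUBIC))
E
```

```text
(no output)
```

View pics/c1.png

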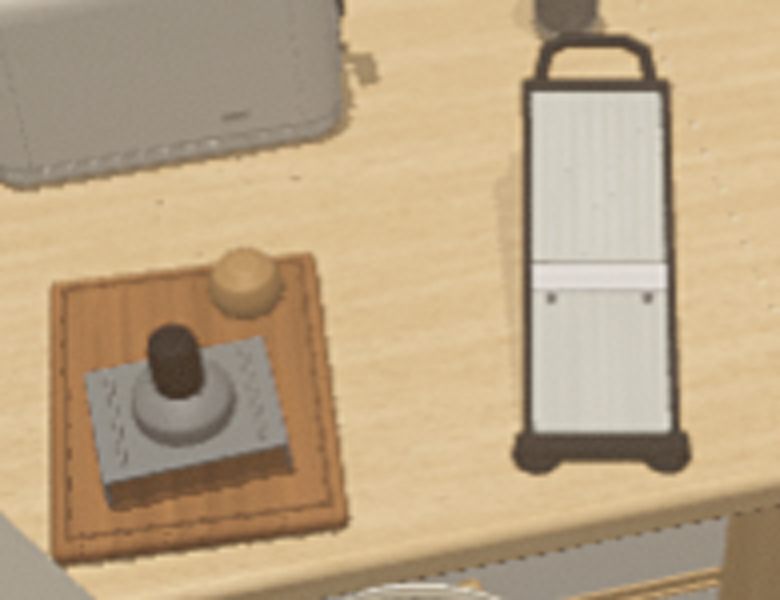

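View pics/c2.png

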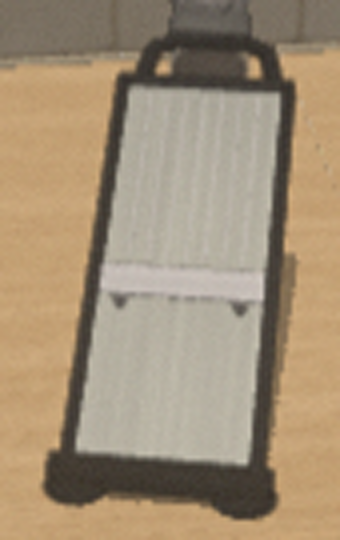

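The crops show the steel deck corners, the plate's lower edge (c1 y≈262, c2 y≈262–272), the grey flange corners and the knob top at (172,335) in c1.

```bash
python3 - <<'E'
from h import *
np.set_printoptions(precision=1,suppress=True)
s=load('side0');c=load('scene0')
P=lambda l,o:(np.array(l,float)+.5)/4-.5+o
A=P([(530,92),(666,92),(531,262),(669,262),(531,432),(672,432)],(150,150))
B=P([(127,86),(283,94),(104,262),(266,272),(75,454),(250,466)],(265,155))
T=tri(s,A,c,B);print(T)
m=(T[::2,:3]+T[1::2,:3])/2;print(m)
ax=m[0]-m[2];print('len',np.linalg.norm(ax),'slope',np.degrees(np.arcsin(ax[2]/np.linalg.norm(ax))),'yaw',np.degrees(np.arctan2(ax[1],ax[0])))
for i in range(3):print('w',np.linalg.norm(T[2*i,:3]-T[2*i+1,:3]))
F=onz(s,P([(86,375),(262,338),(292,440),(106,482)],(150,150)),53);print('flange',F,F.mean(0),[np.linalg.norm(F[i]-F[(i+1)%4]) for i in range(4)])
print('knobtop',onz(s,P([(172,334)],(150,150)),123))
print('board',onz(s,P([(52,285),(314,255),(347,524),(54,562)],(150,150)),18))
print('foot',onz(s,P([(535,455),(672,455)],(150,150)),20))
E
```

```text
[[ 655.7 -207.1  121.8    0.4]
 [ 628.6 -301.5  124.8    3.5]
 [ 541.6 -181.1   65.1    1.6]
 [ 512.  -272.8   71.5    2.6]
 [ 433.7 -155.    10.5    2. ]
 [ 403.3 -247.    19.4    0.5]]
[[ 642.1 -254.3  123.3]
 [ 526.8 -226.9   68.3]
 [ 418.5 -201.    15. ]]
len 254.17898720969865 slope 25.232596532541812 yaw -13.408463156307691
w 98.24198974559022
w 96.60102163191709
w 97.30192882707856
flange [[521.5 140.6  53. ]
 [526.2  17.1  53. ]
 [432.1  10.8  53. ]
 [426.3 135.8  53. ]] [476.5  76.1  53. ] [np.float64(123.5217049437362), np.float64(94.29106826119704), np.float64(125.15383706908554), np.float64(95.302782149553)]
knobtop [[482.2  75.9 123. ]]
board [[645.4 160.9  18. ]
 [629.3 -33.9  18. ]
 [381.  -14.9  18. ]
 [395.9 178.8  18. ]]
foot [[ 406.  -150.2   20. ]
 [ 383.8 -241.4   20. ]]
```

View pics/wrist0.png

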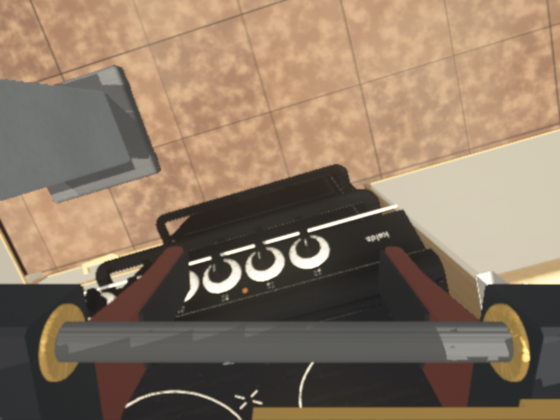

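The wrist view shows only the floor and the stove, with the fingers on either side. So far: holder at about (477,76) with yaw about 2.5°, plate centre at about (584,-241,96), slope about 25°, yaw about -13.4°. The sizes check out. I'll grip along the holder's x.

```bash
cat >> h.py <<'E'
def down(yaw_deg,slope_deg=0):
    # tool y = holder x (yaw, up slope), tool z = -holder z
    y=Ro.from_euler('ZY',[yaw_deg,-slope_deg],degrees=True).as_matrix()
    hx,hz=y[:,0],y[:,2]
    return np.c_[np.cross(hx,-hz),hx,-hz]
def goto(R,p):
    o=sensors.get_obs();R0=Ro.from_rotvec(o['orientation']).as_matrix()
    r=Ro.from_matrix(R0.T@R).as_rotvec()
    print('turn',r.round(3),'shift before turn',(R0.T@(p-o['ee_pos'])).round(1),'shift after turn',(R.T@(p-o['ee_pos'])).round(1))
E
python3 - <<'E'
from h import *
goto(down(2.5),np.array([477,76,215.]))
E
```

```text
turn [-1.00e-03  1.00e-03  1.24e+00] shift before turn [-436.1 -416.7    7.6] shift after turn [-535.7  277.2    7.1]
```

```bash
python3 -m handwheel '[[-43.6,-41.7,0.7,0,0,0,0],[-43.6,-41.7,0.7,0,0,0,0],[-43.6,-41.7,0.7,0,0,0,0],[-43.6,-41.7,0.7,0,0,0,0],[-43.6,-41.7,0.7,0,0,0,0],[-43.6,-41.7,0.7,0,0,0,0],[-43.6,-41.7,0.7,0,0,0,0],[-43.6,-41.7,0.7,0,0,0,0],[-43.6,-41.7,0.7,0,0,0,0],[-43.6,-41.7,0.7,0,0,0,0]]'; python3 -m handwheel '[[0,0,0,0,0,0.177,0],[0,0,0,0,0,0.177,0],[0,0,0,0,0,0.177,0],[0,0,0,0,0,0.177,0],[0,0,0,0,0,0.177,0],[0,0,0,0,0,0.177,0],[0,0,0,0,0,0.177,0],[0,0,0,0,0,0,0]]'
python3 - <<'E'
from h import *
goto(down(2.5),np.array([477,76,215.]))
w=grab('wrist','w1');s=grab('side','s1');c=grab('scene','c_1')
E
```

```text
t: 1.4
ee_pos: [477.7, 74.3, 215.8]
orientation: [0.449, 3.109, 0.0]
ft_force: [0.3, 0.5, 0.9]
width: 88.0
grasp_force: 0.0
t: 2.4
ee_pos: [476.9, 76.1, 215.6]
orientation: [-2.169, -2.272, 0.0]
ft_force: [-0.7, 0.0, 0.4]
width: 87.4
grasp_force: 0.0
turn [-0.     0.     0.003] shift before turn [-0.1  0.1  0.6] shift after turn [-0.1  0.1  0.6]
```

View pics/w1.png

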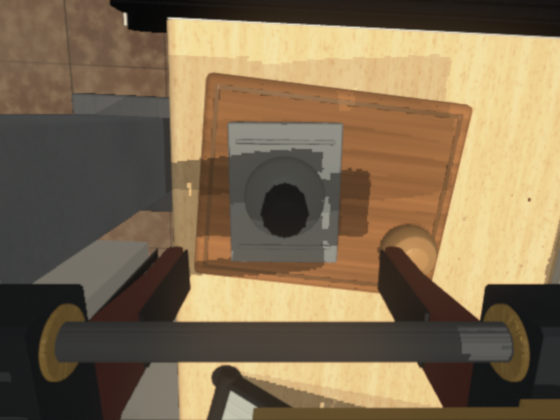

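The wrist view shows the holder. The flange corners are at about (228,124), (342,124), (339,262), (233,262), and the black knob is centred at about (285,210).

```bash
python3 - <<'E'
from h import *
np.set_printoptions(precision=1,suppress=True)
w=load('w1');g=cv2.cvtColor(w['frame'],cv2.COLOR_BGR2GRAY)
m=np.zeros_like(g);m[165:250,245:330]=(g[165:250,245:330]<38)*255
ct=max(cv2.findContours(m,0,1)[0],key=cv2.contourArea);print(cv2.minEnclosingCircle(ct),cv2.boundingRect(ct))
x,y,ww,hh=cv2.boundingRect(ct)
o,_=ray(w,[[0,0]]);print('cam',o)
# top disc: far from camera nadir side is the bottom; test radius via width
print('L/R of knob at z123',onz(w,[(x,y+hh*.6),(x+ww,y+hh*.6),(x+ww/2,y+hh),(x+ww/2,y)],123))
F=onz(w,[(228,124),(342,124),(339,262),(233,262)],53);print(F,F.mean(0),[np.linalg.norm(F[i]-F[(i+1)%4]) for i in range(4)])
for i,j in((0,1),(3,2)):
    e=F[j]-F[i];print('yaw x',np.degrees(np.arctan2(e[1],e[0])))
for i,j in((1,2),(0,3)):
    e=F[i]-F[j];print('yaw y',np.degrees(np.arctan2(-e[0],e[1])))
print(proj(w,[[477,76,123],[477,76,53],[477,76,80]]))
E
```

```text
((284.5, 209.90383911132812), 26.139320373535156) (261, 184, 47, 53)
cam [474.4 146.8 378.5]
L/R of knob at z123 [[461.5  76.6 123. ]
 [494.6  78.2 123. ]
 [478.8  61.7 123. ]
 [477.  100.  123. ]]
[[427.7 136.1  53. ]
 [523.6 140.6  53. ]
 [531.6  16.4  53. ]
 [433.5  11.8  53. ]] [479.1  76.2  53. ] [np.float64(95.99719019414867), np.float64(124.48873682448775), np.float64(98.23505744396982), np.float64(124.50186642602395)]
yaw x 2.692247089003668
yaw x 2.7107463178581663
yaw y 3.6831488713665657
yaw y 2.6531304583059874
[[282.9 217.6]
 [283.2 196.5]
 [283.1 203.5]]
```

```bash
python3 -m handwheel '[[1.3,1.6,40,0,0,-0.006,0],[0,0,40,0,0,0,0],[0,0,30,0,0,0,0],[0,0,20.5,0,0,0,0],[0,0,0,0,0,0,0],[0,0,0,0,0,0,1],[0,0,0,0,0,0,1],[0,0,0,0,0,0,1],[0,0,0,0,0,0,1],[0,0,0,0,0,0,1]]'
```

```text
t: 3.8
ee_pos: [478.6, 77.5, 85.4]
orientation: [2.164, 2.277, 0.0]
ft_force: [0.0, 0.3, 0.4]
width: 41.2
grasp_force: 0.0
```

```bash
python3 -m handwheel '[[0,0,0,0,0,0,1],[0,0,0,0,0,0,1],[0,0,0,0,0,0,1]]'; python3 -m handwheel '[[0,0,-5,0,0,0,1],[0,0,-20,0,0,0,1],[0,0,-40,0,0,0,1],[0,0,-40,0,0,0,1],[0,0,-40,0,0,0,1],[0,0,-20,0,0,0,1],[0,0,0,0,0,0,1]]'
```

```text
t: 4.18
ee_pos: [478.4, 77.5, 85.1]
orientation: [-2.164, -2.277, 0.0]
ft_force: [-0.6, 0.0, 0.4]
width: 33.6
grasp_force: 29.9
t: 5.05
ee_pos: [479.4, 77.6, 251.7]
orientation: [2.163, 2.276, 0.004]
ft_force: [0.1, 0.4, -1.3]
width: 33.3
grasp_force: 29.9
```

The holder is held: width 33 mm, and the force change is about its weight. I'll carry it past the mandoline so the wrist camera can see the deck.

```bash
python3 -m handwheel '[[-25,3,-4,0,0,0,1],[-45,6,-8,0,0,0,1],[-55,7,-10,0,0,0,1],[-55,7,-10,0,0,0,1],[-55,7,-10,0,0,0,1],[-55,7,-10,0,0,0,1],[-55,7,-10,0,0,0,1],[-55,7,-10,0,0,0,1],[-35,4.5,-4,0,0,0,1],[-16,3,-2,0,0,0,1]]';python3 -m handwheel '[[0,0,0,0,0,0,1],[0,0,0,0,0,0,1]]'
python3 - <<'E'
from h import *
w=grab('wrist','w2');grab('side','s2');grab('scene','c_2')
E
```

```text
t: 6.3
ee_pos: [559.4, -371.3, 326.1]
orientation: [-2.164, -2.273, 0.001]
ft_force: [-0.3, -0.2, -2.8]
width: 33.4
grasp_force: 29.9
t: 6.55
ee_pos: [559.7, -368.4, 327.4]
orientation: [-2.162, -2.277, -0.0]
ft_force: [-0.3, 0.7, -1.6]
width: 33.7
grasp_force: 29.9
```

View pics/w2.png

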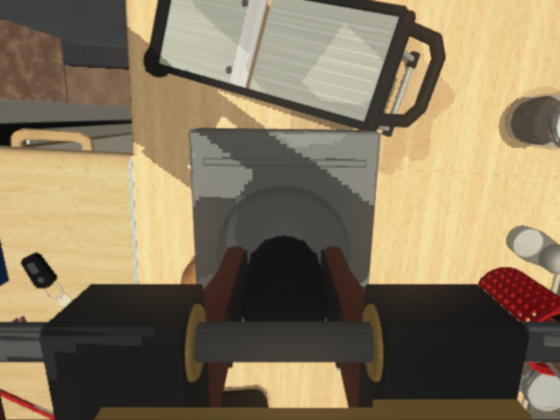

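The wrist view shows the plate at the top of the frame: right end (404,17)–(366,122), lower edge by the blade strip from (252,90) to about (270,0). I'll take one magnified crop to get the corners.

```bash
python3 - <<'E'
from h import *
a=load('w2')['frame'][0:145,225:425]
cv2.imwrite('pics/c3.png',cv2.resize(a,None,fx=4,fy=4,interpolation=cv2.INTER_CUBIC))
E
```

```text
(no output)
```

View pics/c3.png

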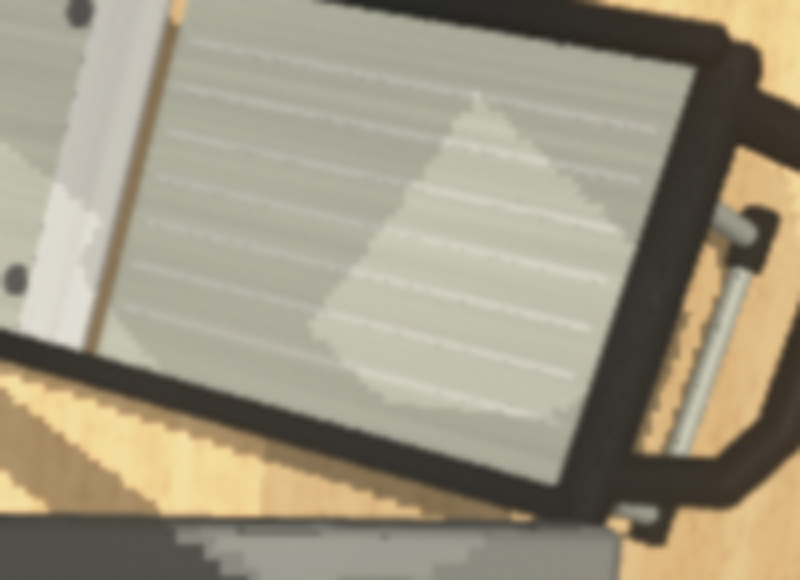

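The crop shows the plate corners at c3 (697,66), (558,487), (100,353), with the fourth just above the frame at about (188,-23) by extending the lines. The blade edge runs about 15 px left of the plate's lower edge.

```bash
python3 - <<'E'
from h import *
np.set_printoptions(precision=2,suppress=True)
w=load('w2');s=load('side0');c=load('scene0')
P=lambda l,o:(np.array(l,float)+.5)/4-.5+o
W=P([(697,66),(558,487),(188.3,-22.7),(100,353)],(225,0))
A=P([(530,92),(666,92),(531,262),(669,262)],(150,150))
B=P([(127,86),(283,94),(104,262),(266,272)],(265,155))
print('camw',ray(w,[[0,0]])[0])
T1=tri(w,W[:2],c,B[:2]);T2=tri(w,W[:2],s,A[:2]);print(T1,T2,sep='\n')
obj=np.array([[65,47,0],[65,-47,0],[-65,47,0],[-65,-47,0]],float)
un=cv2.undistortPoints(W.reshape(-1,1,2),K(w),np.array(w['distortion'],float))
for fl in (cv2.SOLVEPNP_IPPE,):
    n,rs,ts,e=cv2.solvePnPGeneric(obj,un,np.eye(3),None,flags=fl)
    for r,t in zip(rs,ts):
        Rm=np.array(w['R']).T@cv2.Rodrigues(r)[0];p=np.array(w['R']).T@(t.ravel()-w['t'])
        print('pnp',p,Ro.from_matrix(Rm).as_euler('ZYX',degrees=True),e.ravel()*K(w)[0,0])
# joint point fit on all views (edge strip at -67 in scene/side), yaw,slope,roll
from scipy.optimize import least_squares
ob2=obj.copy();ob2[2:,0]=-67.5
def f(x,full=False):
    R=Ro.from_euler('ZYX',x[3:],degrees=True).as_matrix()
    rr=[(proj(d,o@R.T+x[:3])-q)*k for d,o,q,k in((w,obj,W,.7),(s,ob2,A,1),(c,ob2,B,1))]
    return rr if full else np.concatenate(rr).ravel()
x=least_squares(f,[584,-240,96,-13.4,-24,0]).x;print('joint',x);print(f(x,True))
E
```

```text
camw [ 557.06 -297.89  490.47]
[[ 654.63 -207.49  121.97    1.47]
 [ 633.16 -300.63  122.02    0.12]]
[[ 654.73 -207.69  122.27    1.37]
 [ 632.27 -302.36  122.63    3.91]]
pnp [ 586.32 -240.76   93.61] [-13.13 -23.56   1.75] [0.4  4.87]
pnp [ 592.66 -243.91   98.13] [-6.39 18.21 16.99] [0.4  4.87]
joint [ 586.   -241.02   95.97  -13.09  -24.15    0.69]
[array([[ 0.04,  0.11],
       [ 0.16, -0.21],
       [ 0.3 , -0.24],
       [-0.57,  0.4 ]]), array([[ 0.56, -0.03],
       [-1.45, -0.09],
       [ 0.74,  0.25],
       [-0.81,  0.13]]), array([[ 0.75, -0.26],
       [-0.18, -0.04],
       [-0.08, -0.08],
       [ 0.27,  0.31]])]
```

```bash
cat >> h.py <<'E'
C=np.array([586,-241,95.8]);YAW,SL=-13.1,24.2
def tgt(h,x=4,y=0):
    R=down(YAW,SL); return R, C+x*R[:,1]+y*R[:,0]-h*R[:,2]
def rel():
    o=sensors.get_obs();R0=Ro.from_rotvec(o['orientation']).as_matrix();R=down(YAW,SL)
    q=R.T@(o['ee_pos']-C)
    print('TCP in plate axes x,y,z',np.round([q[1],q[0],-q[2]],1),'ang err tool',Ro.from_matrix(R0.T@R).as_rotvec().round(4),'F plate x,y,z',np.round((R.T@o['ft_force'])[[1,0,2]]*[1,1,-1],1),'M',o['moment'].round(2),o['width'],o['t'])
E
python3 - <<'E'
from h import *
w=load('w2');o=sensors.get_obs();R0=Ro.from_rotvec(o['orientation']).as_matrix();p=o['ee_pos']
for z in (293,295,297):
    F=onz(w,[(191,130),(379,130)],z);print(((F-p)@R0).round(1))
goto(*tgt(130))
R,q=tgt(130);goto(R,q+[0,0,60])
E
```

```text
[[ 62.9 -47.1  35.3]
 [ 62.9  49.3  35.2]]
[[ 63.  -46.7  33.3]
 [ 63.   48.8  33.2]]
[[ 63.  -46.2  31.3]
 [ 63.   48.3  31.2]]
turn [-0.42  -0.06   0.277] shift before turn [139.8 -15.  112.3] shift after turn [130.2 -94.6  80.5]
turn [-0.42  -0.06   0.277] shift before turn [139.8 -15.1  52.3] shift after turn [130.2 -70.   25.8]
```

```bash
python3 -m handwheel '[[0,0,0,-0.084,-0.012,0.0554,1],[0,0,0,-0.084,-0.012,0.0554,1],[0,0,0,-0.084,-0.012,0.0554,1],[0,0,0,-0.084,-0.012,0.0554,1],[0,0,0,-0.084,-0.012,0.0554,1],[0,0,0,0,0,0,1]]'; python3 -m handwheel '[[20,-14.6,12.5,0,0,0,1],[30,-22,18,0,0,0,1],[30,-22,18,0,0,0,1],[30,-22,18,0,0,0,1],[20.2,-14,14,0,0,0,1],[0,0,0,0,0,0,1],[0,0,0,0,0,0,1]]'
python3 - <<'E'
from h import *
rel()
E
```

```text
t: 7.45
ee_pos: [558.7, -368.6, 327.9]
orientation: [2.184, 1.733, 0.37]
ft_force: [-0.3, -0.5, -2.2]
width: 33.5
grasp_force: 29.9
t: 8.32
ee_pos: [539.2, -231.6, 217.0]
orientation: [2.181, 1.731, 0.371]
ft_force: [0.1, 0.0, -2.1]
width: 33.6
grasp_force: 29.9
TCP in plate axes x,y,z [  6.2  -1.5 130.1] ang err tool [0.0019 0.0014 0.0001] F plate x,y,z [-0.8  0.1 -1.9] M [0.04 0.45 0.05] 33.553790216175706 8.325
```

```bash
python3 -m handwheel '[[1.5,-2,15,0.002,0.001,0,1],[0,0,20,0,0,0,1],[0,0,8,0,0,0,1],[0,0,0,0,0,0,1],[0,0,0,0,0,0,1]]'
python3 - <<'E'
from h import *
rel()
w=grab('wrist','w3');s=grab('side','s3');c=grab('scene','c_3')
a=cv2.resize(s['frame'][145:285,250:350],None,fx=4,fy=4,interpolation=cv2.INTER_CUBIC)
b=cv2.resize(w['frame'],None,fx=.7,fy=.7); z=np.zeros((560,392,3),np.uint8); z[:294]=b[:294,:392]
cc=cv2.resize(c['frame'][155:245,270:368],None,fx=4,fy=4,interpolation=cv2.INTER_CUBIC)[:266,:392];z[294:]=cc
cv2.imwrite('pics/c4.png',np.hstack([a,z]))
E
```

```text
t: 8.95
ee_pos: [553.6, -233.4, 176.1]
orientation: [2.185, 1.732, 0.371]
ft_force: [0.2, -0.0, -2.1]
width: 33.6
grasp_force: 29.9
TCP in plate axes x,y,z [ 2.6  0.1 86.9] ang err tool [-0.0011  0.0003 -0.0015] F plate x,y,z [-0.7  0.  -2. ] M [ 0.03  0.45 -0.01] 33.58242843346416 8.95
```

View pics/c4.png

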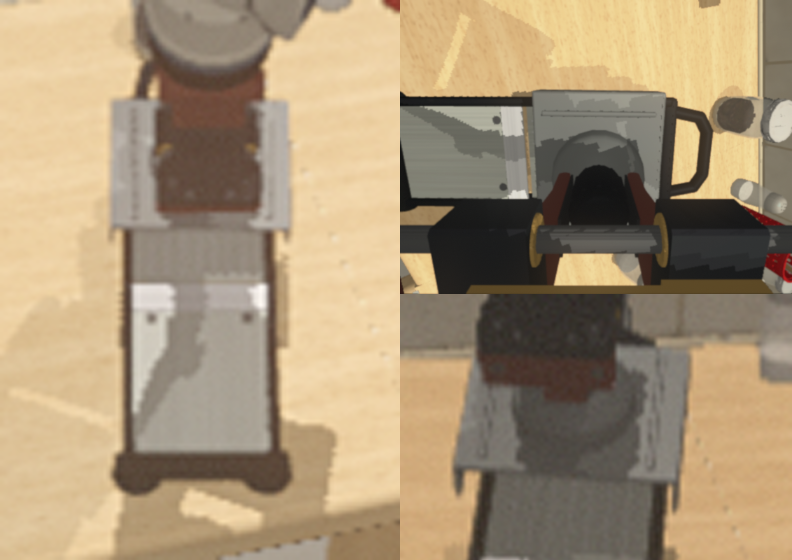

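The composite shows the holder square above the plate, lips outside the runners. In the side view the lip corners are at (112,238)/(288,240) and the runner edges at x≈122/274; in the scene view the lips are at (457,494)/(676,512). I'll check the centring numerically.

```bash
python3 - <<'E'
from h import *
R=down(YAW,SL)
def pl(d,uv,h):
    o,v=ray(d,uv);n=-R[:,2];s=((C+h*n-o)@n)/(v@n);return (((o+v*s[:,None])-C)@R)[:,[1,0]].round(1)
P=lambda l,o:(np.array(l,float)+.5)/4-.5+o
s=load('s3');c=load('c_3')
ps=lambda l:P(l,(250,145)); pc=lambda l:P(np.array(l)-[400,294],(270,155))
print('side lips',pl(s,ps([(112,238),(288,240)]),26),'runner',pl(s,ps([(122,250),(275,250)]),4),pl(s,ps([(123,400),(280,400)]),4))
print('scene lips',pl(c,pc([(457,494),(676,512)]),26),'runner',pl(c,pc([(476,500),(663,500)]),4))
E
```

```text
side lips [[-42.4  62.3]
 [-44.8 -61.6]] runner [[-43.6  55.3]
 [-44.4 -54. ]] [[-154.5   55.4]
 [-155.4  -54. ]]
scene lips [[-43.   63.7]
 [-46.4 -61.6]] runner [[-30.7  55.9]
 [-22.7 -53.1]]
```

Centred within about 1 mm. Descending onto the plate.

```bash
python3 -m handwheel '[[0,1,8,0,0,0,1],[0,0,7,0,0,0,1],[0,0,2,0,0,0,1],[0,0,0,0,0,0,1]]'
python3 -c 'from h import *;rel()'
python3 -m handwheel '[[0,0,1.5,0,0,0,1],[0,0,1.5,0,0,0,1],[0,0,0,0,0,0,1]]'
python3 -c 'from h import *;rel()'
```

```text
t: 9.6
ee_pos: [561.1, -234.9, 160.3]
orientation: [2.186, 1.733, 0.37]
ft_force: [-0.4, 0.1, -2.8]
width: 33.8
grasp_force: 29.9
TCP in plate axes x,y,z [ 3.   0.3 69.3] ang err tool [-0.0022 -0.     -0.0013] F plate x,y,z [-1.5  0.  -2.4] M [-0.01  0.44  0.01] 33.755816440101015 9.6
t: 9.98
ee_pos: [562.4, -235.3, 158.2]
orientation: [2.185, 1.732, 0.371]
ft_force: [-1.7, 0.9, 1.7]
width: 33.8
grasp_force: 29.9
TCP in plate axes x,y,z [ 3.4  0.2 66.8] ang err tool [-0.0013  0.0002 -0.0013] F plate x,y,z [-1.   0.5  2.3] M [ 0.03  0.47 -0.02] 33.75656097558666 9.975
```

```bash
python3 -m handwheel '[[0,0,2,0,0,0,1],[0,0,2,0,0,0,1],[0,0,0,0,0,0,1]]'
python3 -c 'from h import *;rel()'
python3 -m handwheel '[[0,0,2,0,0,0,1],[0,0,2,0,0,0,1],[0,0,0,0,0,0,1],[0,0,0,0,0,0,1]]'
python3 -c 'from h import *;rel()'
```

```text
t: 10.35
ee_pos: [564.1, -235.6, 154.3]
orientation: [2.185, 1.732, 0.371]
ft_force: [-2.5, 0.5, 2.5]
width: 33.5
grasp_force: 29.9
TCP in plate axes x,y,z [ 3.4  0.3 62.6] ang err tool [-0.0014  0.0002 -0.0013] F plate x,y,z [-1.3 -0.1  3.3] M [ 0.05  0.5  -0.06] 33.46623267474161 10.35
t: 10.85
ee_pos: [565.6, -236.0, 150.7]
orientation: [2.185, 1.732, 0.37]
ft_force: [-3.3, 0.3, 4.2]
width: 33.7
grasp_force: 29.9
TCP in plate axes x,y,z [ 3.3  0.2 58.7] ang err tool [-0.0015  0.0002 -0.0013] F plate x,y,z [-1.3 -0.4  5.2] M [0.04 0.49 0.01] 33.66950156456982 10.85
```

```bash
python3 - <<'E'
from h import *
R=down(YAW,SL);Fs=[];Z=[]
for i in range(16):
    d=viewer.get_image('side');o=sensors.get_obs();Fs.append((R.T@o['ft_force'])*[1,1,-1]);Z.append(-(R.T@(o['ee_pos']-C))[2])
Fs=np.array(Fs);print(Fs.mean(0),Fs.std(0),np.mean(Z),np.std(Z))
w=grab('wrist','w4');s=grab('side','s4');c=grab('scene','c_4')
a=cv2.resize(s['frame'][145:285,250:350],None,fx=4,fy=4,interpolation=cv2.INTER_CUBIC)
b=cv2.resize(w['frame'],None,fx=.7,fy=.7); z=np.zeros((560,392,3),np.uint8); z[:294]=b[:294,:392]
z[294:]=cv2.resize(c['frame'][155:245,270:368],None,fx=4,fy=4,interpolation=cv2.INTER_CUBIC)[:266,:392]
cv2.imwrite('pics/c5.png',np.hstack([a,z]))
rel()
E
```

```text
[-0.16114755 -1.62948625  4.0873615 ] [0.42835128 0.43112273 0.50646045] 58.70289779177335 0.019636976554188185
TCP in plate axes x,y,z [ 3.3  0.3 58.7] ang err tool [-0.0014  0.0002 -0.0014] F plate x,y,z [-0.3 -0.4  3.7] M [ 0.02  0.43 -0.03] 33.23703136681688 11.8
```

View pics/c5.png

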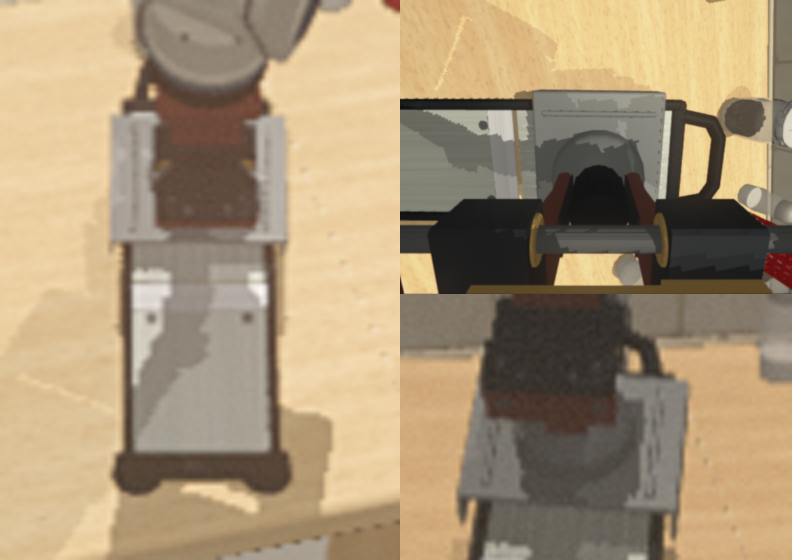

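The holder sits flush over the plate with both lips outside the runners. The averaged normal force is about 4.1 + 1.7 = 5.8 N, which puts the push at about 9.3 mm. One last small push, then I hand in.

```bash
python3 -m handwheel '[[0,0,0.6,0,0,0,1],[0,0,0,0,0,0,1],[0,0,0,0,0,0,1],[0,0,0,0,0,0,1]]'; python3 -c '
from h import *
rel();print(ctrl.close_job())'
```

```text
t: 12.3
ee_pos: [565.8, -236.0, 150.1]
orientation: [2.185, 1.733, 0.37]
ft_force: [-2.5, 0.1, 3.9]
width: 33.5
grasp_force: 29.9
TCP in plate axes x,y,z [ 3.3  0.2 58.1] ang err tool [-0.0015  0.0002 -0.0013] F plate x,y,z [-0.6 -0.4  4.6] M [-0.02  0.51 -0.01] 33.53006613304866 12.3
the job is handed in; nothing more can be done
None
```

I handed the job in at 12.3 s: the holder is still gripped and held flush on the run-up plate, both lips over the runners, pressed down about 1 cm (estimated from force and height, not seen directly); the verdict was not shown.

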